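# Load two unequal bottles on a rocking tray so that it stays level

## Robot

A 6-joint arm with a two-finger parallel gripper is mounted at the origin on the work surface; the furniture and walls round the work are solid. World frame = base frame: x ahead of the robot, y to its left, z up, the work surface at z = 0. Lengths are in mm, angles in rad, forces in N, time in s.
With the tool pointing down it reaches from about 350 to 875 mm from the base axis. Payload 4.2 kg.
Tool frame: the origin (TCP) lies between the finger pads; the fingertips stand 17 mm ahead of it and the grasp point (between the pads) lies 2 mm behind it; z points along the fingers, y is the line along which they close (so a half turn about z gives the same grasp; the last joint's range is limited). The gripper opens to 85 mm and grips with 20 to 120 N. Pads are 22 mm wide; open, the fingers measure 114 mm over their backs; the gripper's body (76 mm by 85 mm) begins 54 mm behind the grasp point. The pads swing forward as they close: fully open they stand 13 mm farther back than shut.
Start: joints at [-0.967, 0.385, 0.008, 0, -1.194, -0.259], TCP at [211.27, -588.187, 248.312] pointing down, gripper open.
Joint ranges: [-3.14, 3.14], [-1.21, 2.06], [-1.07, 1.41], [-3.16, 2.05], [-2.99, -0.16], [-3.1, 3.1]. Speed limits (rad/s): [2.79, 2.79, 3.14, 3.14, 3.14, 3.14].

## Interface

Orientations are given as a unit quaternion [x, y, z, w].
In Python, from bench import arm, vision, status gives the robot as it stands (arm), with the cameras (vision) and the readings (status).
- The arm moves only by the shell command python3 jog.py [OPENING], which reads ROWS from standard input. ROWS is a JSON object whose key "increments" holds a list of rows, 1 to 10 of them, each of 6 numbers: dx, dy, dz in fractions of the full range, 1 being 1000 mm, then a rotation vector rx, ry, rz in fractions of the full range, 1 being pi rad; each row is the pose to reach, as a shift and turn from the pose commanded when the command began, along the tool's axes at that moment; what a row does not reach only later rows make up. A row lasts 1/10 s, in which the tool goes at most 50 mm and 0.15 rad, less where a joint would pass 70% of its speed; a pose out of reach is approached as far as the arm can. OPENING is the finger opening in mm, set as the command begins (- or left out keeps the last). The fingers move at their own pace and stop on an object; the grip force is fixed at half the most. Time passes only in rows, so rows that do not move let the fingers close. It prints the time, the measured TCP pose, the force, the opening and the grip force at its end. Input that does not fit is refused with a message, and nothing moves.
- status.read_state(): the state, without advancing time (a new reading comes with each control period).
- vision.get_image(name): name is "side" or "top" or "wrist"; returns the picture (384x512x3 uint8, blue, green, red); there is no depth.
- vision.get_calibration(name): a dict with "K" (3x3 intrinsics, pixels), "rvec" (rotation vector, rad) and "tvec" (3), from world to camera coordinates, as OpenCV has them. Camera axes: x right, y down, z forward; pixel columns grow to the right and rows downward; lengths in mm; the calibration is good to about 2 mm. A picture is of the moment at which its call begins: read the wrist's pose just before it. get_calibration takes no time and is no camera call; for the wrist camera it gives the pose at the moment of the call.
- arm.job_done(): hands the job in; it is judged then, once.
The state is a dict: "clock": time; "joints": joint angles; "joint_vel": joint speeds; "joint_efforts": joint torques, N m; "position": TCP position; "ee_rot": TCP orientation; "contact_force": force on the tool from outside, world axes, zero at the start; "wrist_torque": the same for the moment, N m; "gripper_width": finger opening in mm; "grasp_force": force on a finger pad.
Only numpy, scipy, OpenCV 4.12 (cv2) and the standard library are available. Lean on these libraries where they do the work, as an engineer would, in place of code of your own. Each camera call takes 0.05 s, during which the arm holds its last target. There are 200 camera calls.

## Task

Load the two white-capped bottles onto the rocking tray, one upright in each half, so that the tray stays level when you let go. They look the same but one is heavier, so feel their weights and stand the heavier one nearer to the pivot, shifting a bottle if the tray still leans. Set them down gently, do not drop or tip them, and leave the other things on the bench where they are.

Things in the scene. Friction and masses are not known exactly. Their poses are not given: they have to be found in the camera images.
- bottle_p: A screw-capped bottle, 43 mm diameter, 98 mm tall (straight to about 65 mm, then shoulder; white cap 35 mm wide from 80 mm up). Origin at the centre of its underside, z up. Starts standing on the bench, left or right in front of the tray. One bottle weighs 265-335 g, the other 420-540 g; either may be the heavier, which can only be felt. It stands safely on the tilted tray.
- bottle_q: The other, a like screw-capped bottle, 43 mm diameter, 98 mm tall (straight to about 65 mm, then shoulder; white cap 35 mm wide from 80 mm up). Origin at the centre of its underside, z up. Starts standing on the bench, left or right in front of the tray. One bottle weighs 265-335 g, the other 420-540 g; either may be the heavier, which can only be felt. It stands safely on the tilted tray.
- stand: Grey stand of the rocking tray, fixed to the bench. Origin at the centre of its underside, z up; the tray's pivot axis runs along its x axis at 45 mm height; the tray's long side lies along its y axis. Base 110 x 150 mm; a cheek on either side (x = +-58 mm) reaches 52 mm height. Keep clear of the black extractor hanging left of it at x > 0.45, y > 0.19 m, from 0.14 m up.
- tray_floor (a point): Centre of the tray floor's upper face, on the pivot axis, 45 mm above the bench; turns with the tray: x along the pivot, y along the tray, z up. Inside 292 (y) x 92 mm, floor 6 mm thick, rim 8 mm high, 4 mm wide. A grey bar across the middle (56 mm wide, 12 mm high) parts it into two halves: a bottle fits with its axis 50 to 122 mm from the pivot.
- tray (a joint): Tilt of the tray in rad, 0 = level, positive lifts its +y end; free between stops at -0.10 and +0.10. Empty, a weak centring spring keeps it level. Unbalanced loads turn it: with both bottles on, about 0.01 rad for each 0.01 N m of unbalance, so one bottle alone takes it to the stop. It settles within about 1 s.
- beaker: Empty clear glass beaker, 53 x 58 mm, 70 mm tall; a bystander to be left alone. Origin at the centre of its underside.
- swabs: Clear glass pot of cotton swabs, 60 mm wide, 89 mm tall; a bystander to be left alone. Origin at the centre of its underside.
- flask: Clear round flask with ball stopper, 62 mm wide, 104 mm tall; a bystander to be left alone. Origin at the centre of its underside.
- tape: Roll of masking tape lying flat, 105 mm wide, 18 mm tall; a bystander to be left alone. Origin at the centre of its underside.

How it is judged:
By the outcome, as a careful person would: the job done as asked, in the order asked, and still so for the second after the job is handed in, with the robot touching nothing.
It also fails if it takes over 72 s, if anything falls off the work surface, if the arm or the gripper's body presses on something with over 40 N, if the wrist force passes 120 N, or if a joint passes its speed limit or range.

## Working session

There is one attempt and no reset: what is moved stays moved. The work goes in short steps, Python scripts to look and compute and a shell command to move; the robot and the scene stay as the last step left them, time stands still between calls to the robot, and variables do not carry over. Pictures are saved under pics/ and viewed, at most 10 in all, crops included, and the job is handed in when it is done.

```bash
ls; mkdir -p pics; python3 - <<'E'
from bench import arm, vision, status
import cv2
for n in("side","top"):
    cv2.imwrite(f"pics/{n}0.png",vision.get_image(n))
    c=vision.get_calibration(n);print(n,c)
print(status.read_state())
E
```

```text
bench.py
jog.py
pics
side {'K': array([[498.2427282 ,   0.        , 252.23531913],
       [  0.        , 498.2427282 , 194.36149456],
       [  0.        ,   0.        ,   1.        ]]), 'rvec': array([ 2.00126555,  0.12572211, -0.07653855]), 'tvec': array([-469.4546949 ,   42.83948895, 1479.43675167])}
top {'K': array([[347.7530106 ,   0.        , 255.34690416],
       [  0.        , 347.7530106 , 191.52185472],
       [  0.        ,   0.        ,   1.        ]]), 'rvec': array([ 2.16640417, -2.16869031,  0.07814487]), 'tvec': array([  6.57147029, 456.00627978, 889.68002396])}
{'clock': 0.1, 'joints': array([-9.67397625e-01,  3.85494142e-01,  6.76359408e-03, -4.23450376e-04,
       -1.19400574e+00, -2.58606610e-01]), 'joint_vel': array([-2.47238617e-05, -1.30756392e-03,  4.76807561e-03, -2.31057327e-04,
        5.96175905e-04,  6.80031121e-04]), 'joint_efforts': array([ 2.71288891e-04, -3.93320739e+01,  1.88929600e+01,  4.19783413e+00,
       -2.52548227e-03,  2.10979778e-06]), 'position': array([ 211.10515751, -587.75099641,  247.32434486]), 'ee_rot': array([-1.71466348e-01,  9.85189480e-01,  9.63490328e-04, -2.26440403e-04]), 'contact_force': array([-0.27290647,  0.68155902, -0.2863355 ]), 'wrist_torque': array([ 0.00687454, -0.0024849 ,  0.02266794]), 'grasp_force': 0.0, 'gripper_width': 85.54381848110195}
```

View pics/top0.png

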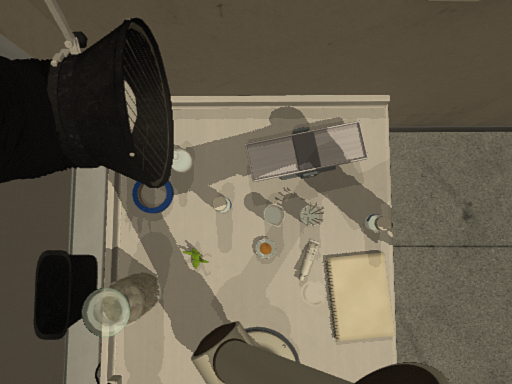

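View pics/side0.png

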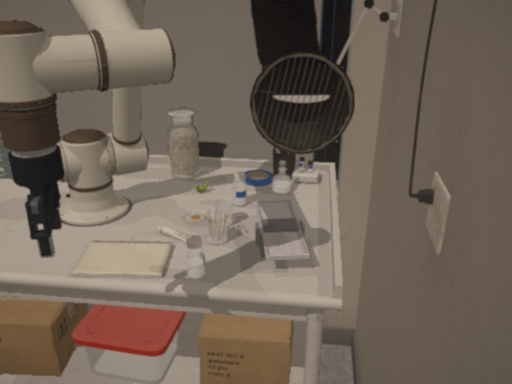

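The top view shows bottles at about (222,205) and (375,223), and the tray over (247–367, 122–180), turned by about 12°. The flask is near (182,158), the tape at (153,195), the beaker at (273,214) and the swabs at (312,213). I'll zoom in on the top and side views.

```bash
python3 - <<'E'
import cv2
a=cv2.imread("pics/top0.png")[100:250,200:400]
cv2.imwrite("pics/topc.png",cv2.resize(a,None,fx=4,fy=4,interpolation=cv2.INTER_CUBIC))
a=cv2.imread("pics/side0.png")[160:285,170:335]
cv2.imwrite("pics/sidec.png",cv2.resize(a,None,fx=4.8,fy=4.8,interpolation=cv2.INTER_CUBIC))
E
```

```text
(no output)
```

View pics/topc.png

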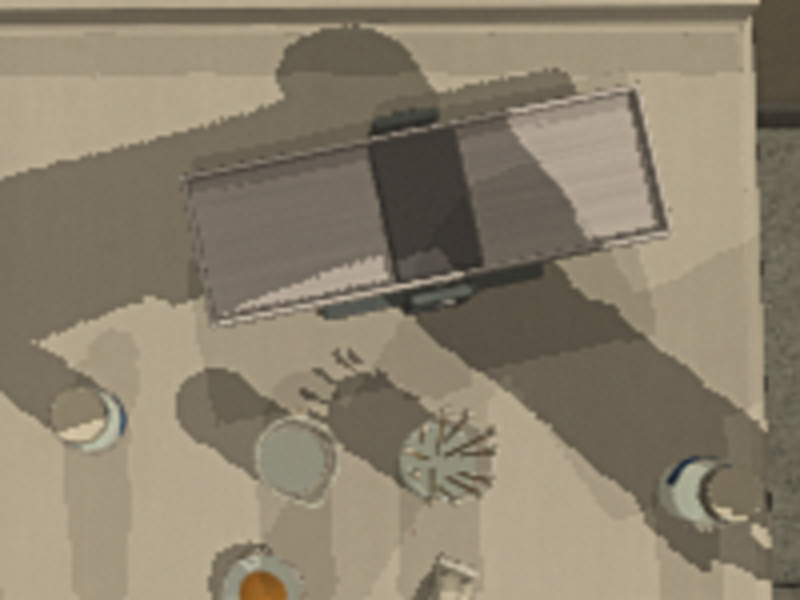

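View pics/sidec.png

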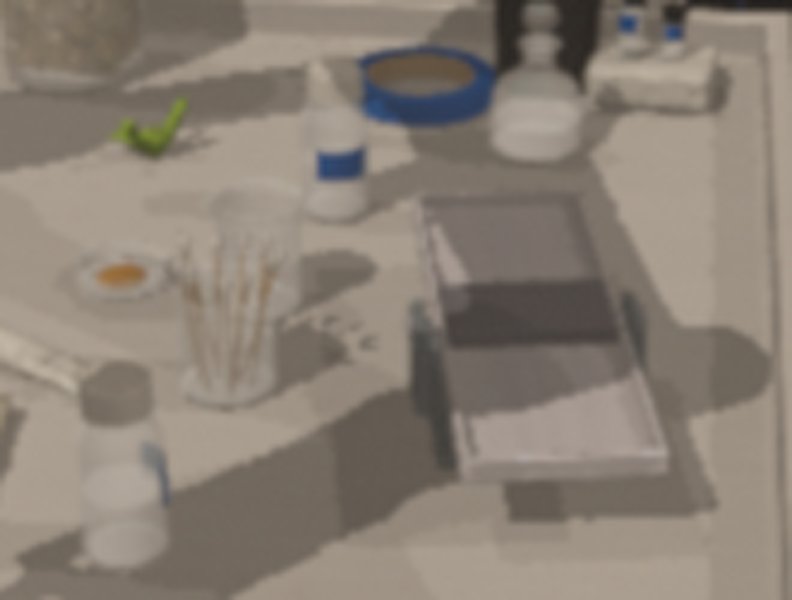

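In the top crop, the left cap is centred at crop (80,416), the right cap at (733,492), and the tray rim corners are (186,180), (635,90), (667,232) and (215,322). The side crop shows the caps at (340,75) and (116,378). Next I'll cast rays through these pixels.

```bash
cat > h.py <<'E'
import numpy as np, cv2
from scipy.spatial.transform import Rotation as R
from bench import arm, vision, status
def ray(n,uv):
    c=vision.get_calibration(n);K=np.array(c["K"]);r=cv2.Rodrigues(np.array(c["rvec"]))[0];t=np.array(c["tvec"])
    return -r.T@t, r.T@np.linalg.solve(K,[uv[0],uv[1],1])
def plane(n,uv,z):
    o,d=ray(n,uv);return o+d*(z-o[2])/d[2]
def proj(n,p):
    c=vision.get_calibration(n);return cv2.projectPoints(np.array([p],float),c["rvec"],c["tvec"],c["K"],None)[0].ravel()
def two(a,b):
    (o,d),(p,e)=a,b
    s=np.linalg.lstsq(np.c_[d,-e],p-o,rcond=None)[0]
    q1,q2=o+d*s[0],p+e*s[1];return (q1+q2)/2,np.linalg.norm(q1-q2)
def tool(goal):
    """shift in tool axes from measured TCP to goal"""
    s=status.read_state();return R.from_quat(s["ee_rot"]).inv().apply(np.array(goal)-s["position"]).round(1)
E
python3 - <<'E'
from h import *
T=lambda u,v:(200+u/4,100+v/4); S=lambda u,v:(170+u/4.8,160+v/4.8)
for nm,t,s,b in(("L",(80,416),(337,85),(338,205)),("R",(733,492),(117,378),(125,550))):
    print(nm,plane("top",T(*t),98),plane("side",S(*s),90),"base",plane("side",S(*b),0))
c=[plane("top",T(*p),53) for p in((186,180),(635,90),(667,232),(215,322))]
print(np.array(c),np.mean(c,0))
y=(c[0]+c[3]-c[1]-c[2])/2;x=(c[0]+c[1]-c[2]-c[3])/2
print(np.linalg.norm(y),np.linalg.norm(x),np.degrees(np.arctan2(-y[0],y[1])),np.degrees(np.arctan2(x[1],x[0])))
for t,z in(((297,460),70),((448,460),70)):print(plane("top",T(*t),z))
a=[plane("side",S(*p),53) for p in((418,198),(580,195),(665,460),(460,475))];print(np.array(a),np.mean(a,0))
E
```

```text
L [419.28846129  89.24262162  98.        ] [427.19597104  80.10281767  90.        ] base [424.67425407  97.05346581   0.        ]
R [ 373.9679314  -296.98109708   98.        ] [ 375.21737586 -288.1881851    90.        ] base [ 377.56897029 -299.34872525    0.        ]
[[ 572.4603896    28.10091393   53.        ]
 [ 629.6849432  -258.7762631    53.        ]
 [ 537.75801802 -276.47313194   53.        ]
 [ 481.10478804    9.56428822   53.        ]] [ 555.25203471 -124.39604822   53.        ]
292.0613314246916 93.41486864121366 11.242109816047858 11.18272525197358
[393.58122901 -41.1908989   70.        ]
[ 393.51997447 -133.68768803   70.        ]
[[ 486.22129278    4.05407878   53.        ]
 [ 580.55348704   20.45218459   53.        ]
 [ 636.69631113 -268.61846404   53.        ]
 [ 540.6893986  -294.43729519   53.        ]] [ 561.04012239 -134.63737396   53.        ]
```

The manual's scale: shifts go in shares of 1000 mm and turns go in shares of pi rad. Converting my numbers, -252 mm is -0.252, 219 mm is 0.219, 0.148 rad is 0.0471.

```bash
echo '{"increments":[[-0.036, 0.031, 0.007, 0, 0, 0.0159], [-0.072, 0.062, 0.014, 0, 0, 0.0318], [-0.108, 0.094, 0.02, 0, 0, 0.0471], [-0.144, 0.125, 0.027, 0, 0, 0.0471], [-0.18, 0.156, 0.033, 0, 0, 0.0471], [-0.216, 0.187, 0.04, 0, 0, 0.0471], [-0.252, 0.219, 0.047, 0, 0, 0.0471], [-0.252, 0.219, 0.047, 0, 0, 0.0471], [-0.252, 0.219, 0.047, 0, 0, 0.0471]]}' | python3 jog.py; python3 - <<'E'
from h import *
s=status.read_state();cv2.imwrite("pics/w1.png",vision.get_image("wrist"))
print(s["clock"],s["position"],s["ee_rot"],s["contact_force"],proj("wrist",(374,-297,98)),proj("wrist",(374,-297,0)))
E
```

```text
clock: 1.0
position: [374.8, -295.9, 201.1]
ee_rot: [-0.1, 0.995, 0.0, -0.0]
contact_force: [1.3, 0.4, 1.0]
gripper_width: 85.7
grasp_force: 0.0
1.0 [ 374.81629625 -295.86229239  201.11472004] [-9.97103417e-02  9.95016443e-01  1.33192603e-04 -3.28201986e-04] [1.31030928 0.38526823 0.9669733 ] [252.64417494 198.44215563] [252.75169361 167.38811786]
```

View pics/w1.png

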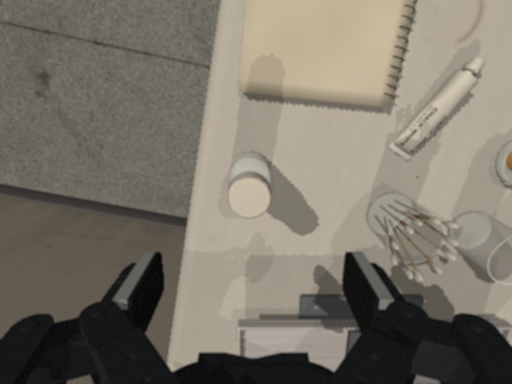

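The wrist view shows the right bottle's cap at (250,198). The predicted pixel was (252.6,198.4), so the estimate agrees within about 2 mm.

```bash
python3 - <<'E'
from h import *
p=plane("wrist",(250,198),98);print(p,tool([p[0],p[1],52]))
E
```

```text
[ 374.04488669 -299.08376406   98.        ] [  0.8  -2.2 149.2]
```

To row units: 149 mm is 0.149, 140 mm is 0.14.

```bash
echo '{"increments":[[0.001, -0.002, 0.04, 0, 0, 0], [0.001, -0.002, 0.085, 0, 0, 0], [0.001, -0.002, 0.12, 0, 0, 0], [0.001, -0.002, 0.14, 0, 0, 0], [0.001, -0.002, 0.149, 0, 0, 0], [0.001, -0.002, 0.149, 0, 0, 0], [0.001, -0.002, 0.149, 0, 0, 0], [0.001, -0.002, 0.149, 0, 0, 0]]}' | python3 jog.py; python3 -c "
from h import *
s=status.read_state();print(s['contact_force'],s['position'])"; echo '{"increments":[[0, 0, 0, 0, 0, 0], [0, 0, 0, 0, 0, 0], [0, 0, 0, 0, 0, 0], [0, 0, 0, 0, 0, 0], [0, 0, 0, 0, 0, 0], [0, 0, 0, 0, 0, 0]]}' | python3 jog.py 38
```

```text
clock: 1.85
position: [374.6, -299.7, 53.6]
ee_rot: [-0.098, 0.995, -0.001, 0.001]
contact_force: [1.0, 0.6, 0.0]
gripper_width: 85.4
grasp_force: 0.0
[0.98487573 0.59013538 0.04400762] [ 374.64404413 -299.72470422   53.60093446]
clock: 2.45
position: [374.2, -299.3, 53.2]
ee_rot: [-0.099, 0.995, -0.0, 0.0]
contact_force: [-1.1, 0.6, 5.4]
gripper_width: 41.0
grasp_force: 60.3
```

To row units: -140 mm is -0.14, -120 mm is -0.12.

```bash
echo '{"increments":[[0, 0, -0.015, 0, 0, 0], [0, 0, -0.045, 0, 0, 0], [0, 0, -0.085, 0, 0, 0], [0, 0, -0.12, 0, 0, 0], [0, 0, -0.14, 0, 0, 0], [0, 0, -0.14, 0, 0, 0], [0, 0, -0.14, 0, 0, 0], [0, 0, -0.14, 0, 0, 0], [0, 0, -0.14, 0, 0, 0], [0, 0, -0.14, 0, 0, 0]]}' | python3 jog.py; for i in 1 2 3; do echo '{"increments":[[0, 0, 0, 0, 0, 0], [0, 0, 0, 0, 0, 0]]}' | python3 jog.py|egrep 'position|contact'; done
```

```text
clock: 3.45
position: [373.3, -298.8, 191.0]
ee_rot: [-0.098, 0.995, 0.001, -0.001]
contact_force: [-0.3, 0.0, -4.8]
gripper_width: 40.7
grasp_force: 62.2
position: [373.8, -299.0, 191.9]
contact_force: [-0.5, -0.7, -5.2]
position: [373.8, -299.1, 192.3]
contact_force: [1.0, 0.1, -4.7]
position: [373.8, -299.1, 192.4]
contact_force: [-0.9, 0.2, -4.7]
```

Lifted, the wrist reads about −4.85 N, so this bottle is the heavier one, at about 490 g. I'll take more readings and carry it above the tray's −y half.

```bash
for i in 1 2 3 4 5 6 7 8; do echo '{"increments":[[0, 0, 0, 0, 0, 0]]}' | python3 jog.py|grep contact; done; python3 -c "
from h import *
th=np.radians(11.2);Y=np.array([-np.sin(th),np.cos(th)]);c=np.array([555,-124.4])-65*Y
print(c,tool([*c,215]))"
```

```text
contact_force: [0.1, -0.3, -5.0]
contact_force: [0.2, -0.3, -4.6]
contact_force: [-0.6, -0.7, -4.7]
contact_force: [-0.2, 0.2, -4.7]
contact_force: [0.4, 0.0, -5.0]
contact_force: [0.7, 0.7, -3.9]
contact_force: [0.1, -0.9, -5.4]
contact_force: [-0.7, 0.1, -4.2]
[ 567.62523283 -188.1620851 ] [-211.7   70.9  -22.7]
```

To row units: -212 mm is -0.212, -205 mm is -0.205.

```bash
echo '{"increments":[[-0.03, 0.01, -0.01, 0, 0, 0], [-0.065, 0.022, -0.02, 0, 0, 0], [-0.105, 0.035, -0.023, 0, 0, 0], [-0.15, 0.05, -0.023, 0, 0, 0], [-0.185, 0.062, -0.023, 0, 0, 0], [-0.205, 0.069, -0.023, 0, 0, 0], [-0.212, 0.071, -0.023, 0, 0, 0], [-0.212, 0.071, -0.023, 0, 0, 0], [-0.212, 0.071, -0.023, 0, 0, 0]]}' | python3 jog.py; python3 - <<'E'
from h import *
s=status.read_state();cv2.imwrite("pics/w2.png",vision.get_image("wrist"))
th=np.radians(11.2);Y=np.array([-np.sin(th),np.cos(th)]);X=np.array([Y[1],-Y[0]]);C=np.array([555,-124.4])
for a in(-1,1):
  for b in(-1,1): print(a,b,proj("wrist",[*(C+a*48*X+b*148*Y),53]))
for b in(-28,28): print(b,proj("wrist",[*(C-46*X+b*Y),57]))
print(s["position"])
E
```

```text
clock: 5.75
position: [566.9, -188.3, 215.0]
ee_rot: [-0.098, 0.995, 0.0, -0.001]
contact_force: [0.0, 1.0, -3.9]
gripper_width: 40.9
grasp_force: 62.3
-1 -1 [161.61436026 128.23027625]
-1 1 [487.6864172 128.23738  ]
1 -1 [170.44151047 224.89146485]
1 1 [464.97554933 224.9158026 ]
-28 [294.24810669 131.05290987]
28 [356.63033459 131.05437964]
[ 566.87298062 -188.31104506  214.95930093]
```

View pics/w2.png

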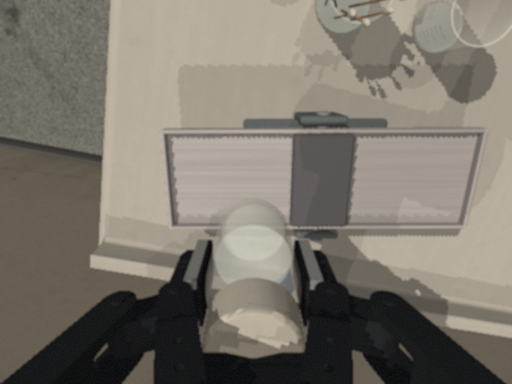

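The wrist view over the tray shows rim corners at (164,129), (485,128), (467,229) and (171,228), and the bar edges at columns 292 and 356 on row 131.

```bash
python3 - <<'E'
from h import *
c=np.array([plane("wrist",p,53) for p in((164,129),(485,128),(467,229),(171,228))]);print(c,c.mean(0))
y=(c[1]+c[2]-c[0]-c[3])/2;x=(c[3]+c[2]-c[0]-c[1])/2;print(np.linalg.norm(y),np.linalg.norm(x),np.degrees(np.arctan2(-y[0],y[1])))
for z in (57,):print(np.mean([plane("wrist",(u,131),z) for u in(292,356)],0)+46*np.array([.981,.194,0]))
E
```

```text
[[ 536.93004809 -276.70659346   53.        ]
 [ 479.44199926    8.97599351   53.        ]
 [ 577.17823176   33.93497001   53.        ]
 [ 634.14299797 -259.32025627   53.        ]] [ 556.92331927 -123.27897155   53.        ]
295.0713636064619 99.7475680139341 11.182860899143783
[ 555.20690615 -125.69083228   57.        ]
```

To row units: 112 mm is 0.112, 108 mm is 0.108, -0.1 rad is -0.0318.

```bash
echo '{"increments":[[-0.001, 0, 0.025, -0.0095, 0, 0], [-0.002, 0, 0.055, -0.0191, 0, 0], [-0.002, 0, 0.08, -0.0318, 0, 0], [-0.002, 0, 0.095, -0.0318, 0, 0], [-0.002, 0, 0.103, -0.0318, 0, 0], [-0.002, 0, 0.108, -0.0318, 0, 0], [-0.002, 0, 0.112, -0.0318, 0, 0], [-0.002, 0, 0.112, -0.0318, 0, 0], [-0.002, 0, 0.112, -0.0318, 0, 0]]}' | python3 jog.py; echo '{"increments":[[0, 0, 0.002, 0, 0, 0], [0, 0, 0.004, 0, 0, 0], [0, 0, 0.006, 0, 0, 0], [0, 0, 0.008, 0, 0, 0], [0, 0, 0.008, 0, 0, 0], [0, 0, 0.008, 0, 0, 0], [0, 0, 0.008, 0, 0, 0]]}' | python3 jog.py
```

```text
clock: 6.7
position: [570.2, -187.6, 104.2]
ee_rot: [-0.098, 0.994, 0.049, -0.004]
contact_force: [0.5, 1.0, -4.1]
gripper_width: 41.1
grasp_force: 62.3
clock: 7.4
position: [569.7, -186.8, 95.5]
ee_rot: [-0.098, 0.994, 0.05, -0.005]
contact_force: [0.1, -0.7, -3.3]
gripper_width: 41.1
grasp_force: 62.4
```

To row units: 3 mm is 0.003, 2 mm is 0.002.

```bash
echo '{"increments":[[0, 0, 0.001, 0, 0, 0], [0, 0, 0.002, 0, 0, 0], [0, 0, 0.003, 0, 0, 0], [0, 0, 0.003, 0, 0, 0], [0, 0, 0.003, 0, 0, 0]]}' | python3 jog.py|egrep 'pos|cont';  echo '{"increments":[[0, 0, 0.001, 0, 0, 0], [0, 0, 0.001, 0, 0, 0], [0, 0, 0.001, 0, 0, 0]]}' | python3 jog.py|egrep 'pos|cont'; echo '{"increments":[[0, 0, 0.001, 0, 0, 0], [0, 0, 0.001, 0, 0, 0], [0, 0, 0.001, 0, 0, 0]]}' | python3 jog.py|egrep 'pos|cont'
```

```text
position: [569.7, -186.6, 92.5]
contact_force: [0.4, -0.2, -2.7]
position: [569.8, -186.5, 92.1]
contact_force: [-1.6, -0.2, 1.8]
position: [569.8, -186.5, 92.1]
contact_force: [-1.9, 0.3, 6.5]
```

To row units: -1 mm is -0.001.

```bash
echo '{"increments":[[0, 0, -0.001, 0, 0, 0], [0, 0, -0.001, 0, 0, 0]]}' | python3 jog.py|egrep 'pos|cont';  echo '{"increments":[[0, 0, 0, 0, 0, 0], [0, 0, 0, 0, 0, 0], [0, 0, 0, 0, 0, 0], [0, 0, 0, 0, 0, 0]]}' | python3 jog.py 70; echo '{"increments":[[0, 0, -0.005, 0, 0, 0], [0, 0, -0.02, 0, 0, 0], [0, 0, -0.04, 0, 0, 0], [0, 0, -0.07, 0, 0, 0], [0, 0, -0.1, 0, 0, 0], [0, 0, -0.125, 0.0318, 0, 0], [0, 0, -0.14, 0.0318, 0, 0], [0, 0, -0.14, 0.0318, 0, 0], [0, 0, -0.14, 0.0318, 0, 0]]}' | python3 jog.py; python3 - <<'E'
from h import *
cv2.imwrite("pics/w3.png",vision.get_image("wrist"));t=vision.get_image("top")[100:250,200:400];s=vision.get_image("side")[160:285,170:335]
cv2.imwrite("pics/c3.png",np.hstack([cv2.resize(t,(400,300)),cv2.resize(s,(396,300))]))
E
```

```text
position: [569.8, -186.5, 92.1]
contact_force: [-1.9, -0.0, 4.9]
clock: 9.1
position: [569.7, -186.4, 91.1]
ee_rot: [-0.098, 0.994, 0.05, -0.005]
contact_force: [-0.0, -0.8, 0.5]
gripper_width: 69.8
grasp_force: 0.0
clock: 10.0
position: [572.1, -199.9, 230.5]
ee_rot: [-0.098, 0.995, 0.0, 0.0]
contact_force: [0.8, -0.1, -0.7]
gripper_width: 69.8
grasp_force: 0.0
```

View pics/c3.png

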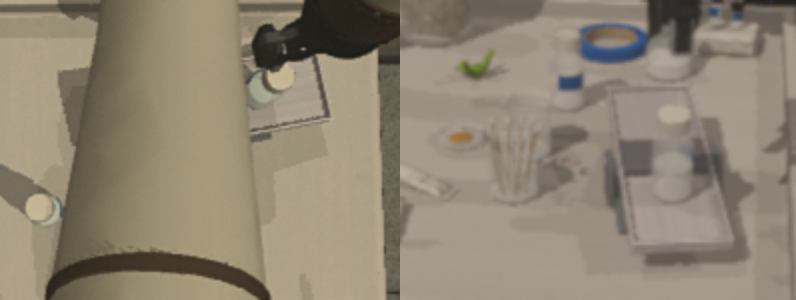

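The heavy bottle stands upright in the −y half. Next I'll go to the left bottle.

```bash
python3 -c "
from h import *
print(tool([420,89,200]),plane('top',(200+80/4,100+416/4),98))"
```

```text
[ 92.4 313.2  29.8] [419.28846129  89.24262162  98.        ]
```

To row units: 313 mm is 0.313, 306 mm is 0.306.

```bash
echo '{"increments":[[0.008, 0.028, 0, 0, 0, 0], [0.021, 0.072, 0, 0, 0, 0], [0.035, 0.118, 0.005, 0, 0, 0], [0.048, 0.163, 0.01, 0, 0, 0], [0.061, 0.207, 0.015, 0, 0, 0], [0.074, 0.25, 0.02, 0, 0, 0], [0.084, 0.285, 0.025, 0, 0, 0], [0.09, 0.306, 0.03, 0, 0, 0], [0.092, 0.313, 0.03, 0, 0, 0], [0.092, 0.313, 0.03, 0, 0, 0]]}' | python3 jog.py 85; python3 - <<'E'
from h import *
s=status.read_state();cv2.imwrite("pics/w4.png",vision.get_image("wrist"))
print(s["position"],proj("wrist",(419.3,89.2,98)))
E
```

```text
clock: 11.15
position: [420.6, 89.2, 200.3]
ee_rot: [-0.099, 0.995, -0.0, -0.0]
contact_force: [0.2, 0.2, 0.8]
gripper_width: 85.0
grasp_force: 0.0
[420.64824284  89.23703465 200.34273918] [253.85939049 197.34369661]
```

View pics/w4.png

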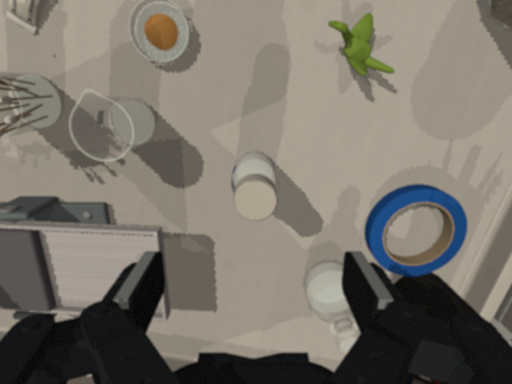

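The left bottle's cap is at (255,198), within 2 mm of the predicted pixel. The flask and tape are clear of the fingers.

To row units: 148 mm is 0.148, 140 mm is 0.14.

```bash
echo '{"increments":[[0.001, 0.001, 0.04, 0, 0, 0], [0.001, 0.001, 0.085, 0, 0, 0], [0.001, 0.001, 0.12, 0, 0, 0], [0.001, 0.001, 0.14, 0, 0, 0], [0.001, 0.001, 0.148, 0, 0, 0], [0.001, 0.001, 0.148, 0, 0, 0], [0.001, 0.001, 0.148, 0, 0, 0], [0.001, 0.001, 0.148, 0, 0, 0]]}' | python3 jog.py|egrep 'pos|cont'; echo '{"increments":[[0, 0, 0, 0, 0, 0], [0, 0, 0, 0, 0, 0], [0, 0, 0, 0, 0, 0], [0, 0, 0, 0, 0, 0], [0, 0, 0, 0, 0, 0], [0, 0, 0, 0, 0, 0]]}' | python3 jog.py 38;  echo '{"increments":[[0, 0, -0.015, 0, 0, 0], [0, 0, -0.045, 0, 0, 0], [0, 0, -0.085, 0, 0, 0], [0, 0, -0.12, 0, 0, 0], [0, 0, -0.14, 0, 0, 0], [0, 0, -0.14, 0, 0, 0], [0, 0, -0.14, 0, 0, 0], [0, 0, -0.14, 0, 0, 0], [0, 0, -0.14, 0, 0, 0], [0, 0, -0.14, 0, 0, 0]]}' | python3 jog.py; for i in 1 2 3 4 5 6 7 8 9 10 11 12 13 14; do echo '{"increments":[[0, 0, 0, 0, 0, 0]]}' | python3 jog.py|grep contact; done; python3 -c "
from h import *
print(status.read_state()['position'],status.read_state()['clock'])"
```

```text
position: [420.7, 90.0, 53.8]
contact_force: [0.1, 0.2, -0.2]
clock: 12.6
position: [420.1, 89.9, 53.4]
ee_rot: [-0.099, 0.995, 0.0, 0.0]
contact_force: [-1.1, -0.0, 5.4]
gripper_width: 40.5
grasp_force: 60.1
clock: 13.6
position: [419.2, 89.4, 191.5]
ee_rot: [-0.098, 0.995, -0.001, -0.001]
contact_force: [-0.1, -0.1, -3.4]
gripper_width: 40.4
grasp_force: 61.7
contact_force: [-0.9, 0.1, -3.3]
contact_force: [-0.0, -0.1, -2.3]
contact_force: [0.6, 0.3, -3.9]
contact_force: [-0.5, -0.1, -2.8]
contact_force: [0.7, -0.6, -3.6]
contact_force: [0.5, -0.3, -2.9]
contact_force: [0.7, -0.7, -3.1]
contact_force: [-0.5, 1.0, -3.3]
contact_force: [-1.6, 0.1, -2.2]
contact_force: [-0.5, -0.4, -3.7]
contact_force: [-1.0, 0.0, -3.2]
contact_force: [0.5, -0.2, -2.4]
contact_force: [0.5, 0.1, -3.3]
contact_force: [0.6, -0.2, -3.6]
[419.70192499  89.64774212 192.67177953] 15.0
```

```bash
python3 -c "
from h import *
print(tool([538.6,-36.5,200]))"
```

```text
[ -91.9 -147.    -7.3]
```

To row units: -147 mm is -0.147, -127 mm is -0.127.

```bash
echo '{"increments":[[-0.012, -0.02, -0.007, 0, 0, 0], [-0.035, -0.055, -0.007, 0, 0, 0], [-0.06, -0.095, -0.007, 0, 0, 0], [-0.08, -0.127, -0.007, 0, 0, 0], [-0.092, -0.147, -0.007, 0, 0, 0], [-0.092, -0.147, 0.013, 0, 0, 0], [-0.092, -0.147, 0.043, 0, 0, 0], [-0.092, -0.147, 0.063, 0, 0, 0], [-0.092, -0.147, 0.073, 0, 0, 0], [-0.092, -0.147, 0.073, 0, 0, 0]]}' | python3 jog.py; python3 -c "
from h import *
print(tool([538.6,-36.5,113]))"
```

```text
clock: 16.0
position: [537.9, -36.7, 118.3]
ee_rot: [-0.098, 0.995, -0.0, -0.002]
contact_force: [-0.5, -0.1, -3.0]
gripper_width: 39.9
grasp_force: 61.8
[-0.7  0.1  5.3]
```

To row units: 15 mm is 0.015, 14 mm is 0.014.

```bash
echo '{"increments":[[-0.001, 0, 0.003, 0, 0, 0], [-0.001, 0, 0.006, 0, 0, 0], [-0.001, 0, 0.008, 0, 0, 0], [-0.001, 0, 0.01, 0, 0, 0], [-0.001, 0, 0.012, 0, 0, 0], [-0.001, 0, 0.014, 0, 0, 0], [-0.001, 0, 0.015, 0, 0, 0], [-0.001, 0, 0.015, 0, 0, 0], [-0.001, 0, 0.015, 0, 0, 0]]}' | python3 jog.py; echo '{"increments":[[0, 0, 0.001, 0, 0, 0], [0, 0, 0.002, 0, 0, 0], [0, 0, 0.003, 0, 0, 0], [0, 0, 0.003, 0, 0, 0], [0, 0, 0.003, 0, 0, 0]]}' | python3 jog.py
```

```text
clock: 16.9
position: [539.9, -36.2, 104.9]
ee_rot: [-0.098, 0.995, 0.0, 0.0]
contact_force: [-0.0, 1.0, -0.8]
gripper_width: 40.3
grasp_force: 62.1
clock: 17.4
position: [539.9, -36.3, 101.7]
ee_rot: [-0.098, 0.995, -0.0, 0.0]
contact_force: [0.8, 0.9, 0.2]
gripper_width: 40.4
grasp_force: 62.1
```

To row units: 2 mm is 0.002, 1 mm is 0.001.

```bash
echo '{"increments":[[0, 0, 0.001, 0, 0, 0], [0, 0, 0.002, 0, 0, 0], [0, 0, 0.002, 0, 0, 0], [0, 0, 0.002, 0, 0, 0]]}' | python3 jog.py | egrep 'pos|cont'; echo '{"increments":[[0, 0, 0.001, 0, 0, 0], [0, 0, 0.001, 0, 0, 0], [0, 0, 0.001, 0, 0, 0]]}' | python3 jog.py | egrep 'pos|cont'
```

```text
position: [539.8, -36.3, 99.7]
contact_force: [0.8, 1.1, -0.2]
position: [539.9, -36.3, 98.8]
contact_force: [0.5, 1.4, -0.3]
```

To row units: 0.3 mm is 0.0003.

```bash
echo '{"increments":[[0, 0, 0.0003, 0, 0, 0], [0, 0, 0.0003, 0, 0, 0], [0, 0, 0.0003, 0, 0, 0], [0, 0, 0.0003, 0, 0, 0], [0, 0, 0.0003, 0, 0, 0]]}' | python3 jog.py 70 | egrep 'pos|cont|width'; echo '{"increments":[[0, 0, -0.005, 0, 0, 0], [0, 0, -0.02, 0, 0, 0], [0, 0, -0.04, 0, 0, 0], [0, 0, -0.07, 0, 0, 0], [0, 0, -0.1, 0, 0, 0], [0, 0, -0.125, 0, 0, 0], [0, 0, -0.14, 0, 0, 0], [0, 0, -0.14, 0, 0, 0], [0, 0, -0.14, 0, 0, 0], [0, 0, -0.14, 0, 0, 0]]}' | python3 jog.py; python3 - <<'E'
from h import *
cv2.imwrite("pics/w5.png",vision.get_image("wrist"));s=vision.get_image("side")
cv2.imwrite("pics/s5.png",s)
w=cv2.imread("pics/w5.png");t=cv2.resize(s[180:270,240:330],(400,400))
cv2.imwrite("pics/c5.png",np.hstack([cv2.resize(w,(400,300)),t[:300]]) if 0 else np.hstack([cv2.copyMakeBorder(cv2.resize(w,(400,300)),0,100,0,0,0),t]))
E
```

```text
position: [539.6, -36.4, 98.4]
contact_force: [0.5, -0.1, 0.1]
gripper_width: 70.1
clock: 19.6
position: [538.9, -36.4, 237.1]
ee_rot: [-0.098, 0.995, 0.0, -0.001]
contact_force: [0.7, -0.3, -0.8]
gripper_width: 69.8
grasp_force: 0.0
```

View pics/c5.png

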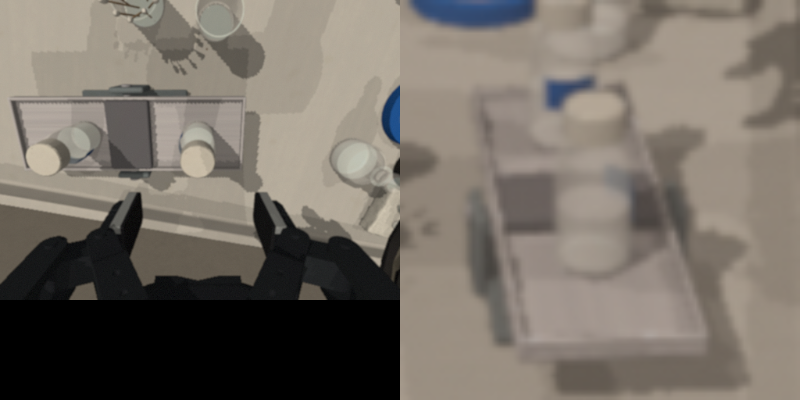

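Both bottles stand upright, one in each half. I'll measure the lean from how the rim has shifted between the empty-tray side picture and this one.

```bash
python3 - <<'E'
from h import *
a=cv2.cvtColor(cv2.imread("pics/side0.png"),6).astype(float);b=cv2.cvtColor(cv2.imread("pics/s5.png"),6).astype(float)
def shift(u0,u1,v0,v1):
    res=[]
    A=a[v0:v1,u0:u1]; g=lambda I:np.gradient(I,axis=0)
    # best vertical shift of gradient profile averaged over columns
    from scipy.ndimage import shift as sh
    best=[]
    for s in np.arange(-8,8.01,.1):
        B=sh(b,(-s,0),order=3)[v0:v1,u0:u1]
        best.append((np.corrcoef(g(A).ravel(),g(B).ravel())[0,1],round(s,1)))
    return max(best)
for w in((270,306,248,268),(270,285,248,268),(290,306,248,268),(258,290,192,206),(260,270,196,206),(276,290,192,206)): print(w,shift(*w))
# model: rows for tilt
C=np.array([556,-124.3]);th=np.radians(11.2);Y=np.array([-np.sin(th),np.cos(th)])
for q in(0,.02):
  print(q,[proj("side",[*(C+s*150*np.cos(q)*Y),53+s*150*np.sin(q)]).round(2) for s in(-1,1)])
for v in range(248,266): print(v,a[v,275:280].mean().round(),b[v,275:280].mean().round(),a[v,295:300].mean().round(),b[v,295:300].mean().round())
E
```

```text
(270, 306, 248, 268) (np.float64(0.8660979634553662), np.float64(0.7))
(270, 285, 248, 268) (np.float64(0.8261661628769644), np.float64(0.7))
(290, 306, 248, 268) (np.float64(0.9113482652560365), np.float64(0.8))
(258, 290, 192, 206) (np.float64(0.45839633104463484), np.float64(5.0))
(260, 270, 196, 206) (np.float64(0.8259719059247763), np.float64(-1.0))
(276, 290, 192, 206) (np.float64(0.6196810416828522), np.float64(5.0))
0 [array([286.02, 254.96]), array([272.01, 199.22])]
0.02 [array([285.98, 256.07]), array([272.04, 198.27])]
248 155.0 152.0 157.0 155.0
249 155.0 153.0 158.0 154.0
250 155.0 153.0 158.0 155.0
251 156.0 153.0 157.0 155.0
252 156.0 154.0 158.0 155.0
253 157.0 154.0 159.0 155.0
254 161.0 151.0 156.0 160.0
255 160.0 151.0 141.0 162.0
256 138.0 155.0 132.0 137.0
257 129.0 136.0 130.0 128.0
258 129.0 128.0 127.0 130.0
259 124.0 129.0 116.0 122.0
260 105.0 120.0 108.0 106.0
261 95.0 99.0 107.0 104.0
262 94.0 93.0 107.0 105.0
263 95.0 93.0 107.0 105.0
264 96.0 93.0 107.0 105.0
265 100.0 93.0 106.0 104.0
```

The tray leans about +0.015 rad, with the heavy side slightly low. I'll regrip the light bottle and move it 5 mm outward.

```bash
echo '{"increments":[[0, 0, 0.03, 0, 0, 0], [0, 0, 0.07, 0, 0, 0], [0, 0, 0.105, 0, 0, 0], [0, 0, 0.125, 0, 0, 0], [0, 0, 0.136, 0, 0, 0], [0, 0, 0.14, 0, 0, 0], [0, 0, 0.14, 0, 0, 0], [0, 0, 0.14, 0, 0, 0]]}' | python3 jog.py |egrep 'pos|cont'; echo '{"increments":[[0, 0, 0, 0, 0, 0], [0, 0, 0, 0, 0, 0], [0, 0, 0, 0, 0, 0], [0, 0, 0, 0, 0, 0], [0, 0, 0, 0, 0, 0], [0, 0, 0, 0, 0, 0]]}' | python3 jog.py 38 | egrep 'pos|cont|width'; echo '{"increments":[[0, 0, -0.005, 0, 0, 0], [0, 0, -0.012, 0, 0, 0], [0, 0, -0.02, 0, 0, 0], [0, 0.002, -0.022, 0, 0, 0], [0, 0.005, -0.022, 0, 0, 0], [0, 0.005, -0.022, 0, 0, 0], [0, 0.005, -0.022, 0, 0, 0], [0, 0.005, -0.022, 0, 0, 0]]}' | python3 jog.py
```

```text
position: [540.5, -36.2, 99.5]
contact_force: [0.4, 0.5, -0.0]
position: [540.1, -36.3, 98.6]
contact_force: [0.8, -0.8, 1.1]
gripper_width: 40.4
clock: 21.9
position: [538.4, -31.4, 120.0]
ee_rot: [-0.098, 0.995, -0.0, -0.0]
contact_force: [-0.1, 0.9, -2.6]
gripper_width: 40.3
grasp_force: 60.8
```

To row units: 19 mm is 0.019, 18 mm is 0.018.

```bash
echo '{"increments":[[0, 0, 0.003, 0, 0, 0], [0, 0, 0.006, 0, 0, 0], [0, 0, 0.009, 0, 0, 0], [0, 0, 0.012, 0, 0, 0], [0, 0, 0.014, 0, 0, 0], [0, 0, 0.016, 0, 0, 0], [0, 0, 0.018, 0, 0, 0], [0, 0, 0.019, 0, 0, 0], [0, 0, 0.019, 0, 0, 0], [0, 0, 0.019, 0, 0, 0]]}' | python3 jog.py |egrep 'pos|cont'; echo '{"increments":[[0, 0, 0.001, 0, 0, 0], [0, 0, 0.002, 0, 0, 0], [0, 0, 0.002, 0, 0, 0], [0, 0, 0.002, 0, 0, 0]]}' | python3 jog.py |egrep 'pos|cont'; echo '{"increments":[[0, 0, 0.0005, 0, 0, 0], [0, 0, 0.0005, 0, 0, 0], [0, 0, 0.0005, 0, 0, 0]]}' | python3 jog.py |egrep 'pos|cont'
```

```text
position: [538.8, -31.4, 101.5]
contact_force: [-0.4, 0.8, 0.0]
position: [538.8, -31.4, 99.5]
contact_force: [-0.8, 0.7, -0.8]
position: [538.9, -31.4, 99.0]
contact_force: [-0.5, 1.9, 0.6]
```

To row units: 0.5 mm is 0.0005.

```bash
echo '{"increments":[[0, 0, 0.0005, 0, 0, 0], [0, 0, 0.0005, 0, 0, 0], [0, 0, 0.0005, 0, 0, 0], [0, 0, 0.0005, 0, 0, 0], [0, 0, 0.0005, 0, 0, 0]]}' | python3 jog.py 70 | egrep 'pos|cont|width'; echo '{"increments":[[0, 0, -0.005, 0, 0, 0], [0, 0, -0.02, 0, 0, 0], [0, 0, -0.04, 0, 0, 0], [0, 0, -0.07, 0, 0, 0], [0, 0, -0.1, 0, 0, 0], [0, 0, -0.125, 0, 0, 0], [0, 0, -0.14, 0, 0, 0], [0, 0, -0.14, 0, 0, 0], [0, 0, -0.14, 0, 0, 0], [0, 0, -0.14, 0, 0, 0]]}' | python3 jog.py; echo '{"increments":[[0, 0, 0, 0, 0, 0], [0, 0, 0, 0, 0, 0], [0, 0, 0, 0, 0, 0], [0, 0, 0, 0, 0, 0], [0, 0, 0, 0, 0, 0]]}' | python3 jog.py|grep clock
cat > lean.py <<'E'
import sys
from h import *
from scipy.ndimage import shift as sh
a=cv2.cvtColor(cv2.imread("pics/side0.png"),6).astype(float)
s=vision.get_image("side");cv2.imwrite(sys.argv[1],s);b=cv2.cvtColor(s,6).astype(float)
g=lambda I:np.gradient(I,axis=0)
for u0,u1,v0,v1 in((270,306,248,268),(290,306,248,268),(260,270,196,206)):
    print(max((np.corrcoef(g(a[v0:v1,u0:u1]).ravel(),g(sh(b,(-q,0),order=3)[v0:v1,u0:u1]).ravel())[0,1].round(3),q.round(1)) for q in np.arange(-8,8.01,.1)))
E
python3 lean.py pics/s6.png
```

```text
position: [538.7, -31.5, 98.4]
contact_force: [0.4, 0.1, 0.5]
gripper_width: 70.3
clock: 25.1
position: [537.9, -31.5, 237.1]
ee_rot: [-0.098, 0.995, 0.0, -0.001]
contact_force: [-0.4, -0.2, 0.5]
gripper_width: 70.1
grasp_force: 0.0
clock: 25.6
(np.float64(0.897), np.float64(-0.1))
(np.float64(0.914), np.float64(-0.0))
(np.float64(0.911), np.float64(-0.1))
```

```bash
python3 - <<'E'
from h import *
w=vision.get_image("wrist");s=cv2.imread("pics/s6.png")[160:280,180:335]
cv2.imwrite("pics/fin.png",np.hstack([cv2.resize(w,(400,300)),cv2.resize(s,(388,300))]))
E
```

```text
(no output)
```

View pics/fin.png

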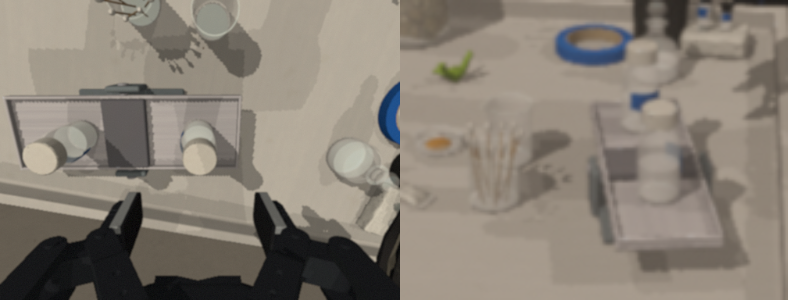

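Both bottles stand upright, at about (75,140) and (200,145) in the left panel. The tray is level, the bystanders have not moved, and the gripper is clear.

```bash
python3 -c "
from bench import arm, vision, status
print(arm.job_done())"
```

```text
the job is handed in; nothing more can be done
None
```

Job handed in at about 26 s: both bottles stand upright on the tray, the heavier (about 485 g) 58 mm from the pivot and the lighter (about 317 g) 94 mm out, with the tray level to about 0.001 rad in the side camera and the other things left where they were.

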